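# Hold a clamped vial over the reader's round window

## Task

The code on the underside of the vial in the small clamp has to be read. Throw the clamp's cam lever all the way over so that the keeper fork slides back off the vial's cap, and leave it there; then lift the vial out, carry it over the things on the worktop to the flat reader box, and finish while still holding it: still, upright and about a centimetre above the round glass window (not the square one), centred on it. The vial must never touch the reader, and the bottle, the cups and the label roll stay where they are.

Things in the scene. Friction and masses are not known exactly. Their poses are not given: they have to be found in the camera images.
- clamp: vial clamp fixed to the worktop on the robot's left: aluminium plate 175 x 60 x 12 mm, long along its own x. Origin on the worktop straight under the vial's axis; plate from x = -40 to +135 mm. The vial stands on the plate (underside 12 mm above the worktop) in a black ring, 36 mm outside, 27 mm inside, its top 21 mm above the worktop
- fork_tip (a point): point midway between the two prong tips of the steel keeper fork, 67 mm above the worktop. The fork (30 mm wide, 6 mm thick) reaches over the vial's cap from the clamp's +x side and stops it from being lifted. It is geared to the cam lever: tips at clamp x = -8 mm when locked, drawn back to x = +28 mm when the lever is at its end
- cam_lever (a joint): angle of the cam lever in rad: starts near 0 (locked, leaning 0.5 rad from upright toward the vial), 1.2 at its end stop (fork fully drawn back, leaning 0.7 rad away from the vial). It turns about an axis along the clamp's y and stays where it is left; pushing its tip takes 1 to 2 N.
- lever_tip (a point): tip of the cam lever's handle, a black grip 16 mm thick and 34 mm long on a 10 mm bar; the tip is 85 mm from the pivot. At joint value 0 it lies at clamp x = 64, y = 0, 110 mm above the worktop; at 1.2 at x = 160, 100 mm above the worktop
- lever_pivot (a point): pivot of the cam lever, at clamp x = 105, y = 0, 35 mm above the worktop; the axis is the clamp's y
- vial_center (a point): centre (half-way up) of the vial with white screw cap that stands in the clamp: 23 mm across, 50 mm high, about 22 g, its own z along its axis; its underside is 25 mm below this point
- round_window (a point): centre of the round glass window, 40 mm across, dark with a thin steel rim (48 mm), at glass height (37 mm above the worktop) on the top of the reader, a fixed grey box 86 x 144 x 36 mm right of the robot's middle. z up; the square window lies 70 mm away along this frame's -y. The reader may stand turned any way round
- square_window (a point): centre of the square window, 40 x 40 mm, on the same reader: not the one to use
- bottle: white bottle, 70 mm across, 167 mm high, loose, in front of the black instrument case; origin at the centre of its underside. To be left alone
- cup_a: sample cup with lid, 50 mm across, 58 mm high, loose; origin at the centre of its underside. To be left alone
- cup_b: another such sample cup, same size, loose. To be left alone
- roll: label roll, 61 mm across, 30 mm high, loose; origin at the centre of its underside. To be left alone
There are look-alikes about, which are no part of the job. Leave any green look-alike of the clamp alone.

How it is judged:
On the way, in this order (a step that is already met when the one before it is completed fails the run):
1. the cam lever is thrown over and the vial still stands in its ring (value of joint cam_lever above 1 rad and z of vial_center in the frame of clamp below 0.045 m and horizontal distance between vial_center and clamp below 0.01 m), for 0.2 s.
2. the vial is lifted clear of the clamp in the fingers (height (world z) of vial_center above 0.1 m and contact force between the fingers and vial above 0.5 N), for 0.2 s.
At the end, for the whole second after the job is handed in: The vial is held in the fingers, still (under 20 mm/s) and upright within 0.12 rad, its axis within 8 mm of the round window's centre, its underside 3 to 20 mm above the glass and touching nothing of the reader; the cam lever stays past 1.0 rad (horizontal distance between vial_center and round_window below 0.008 m and z of vial_center in the frame of round_window between 0.028 and 0.045 m and angle between vial_center's own z axis and vertical below 0.12 rad and linear speed of vial below 0.02 m/s and contact force between the fingers and vial above 0.5 N and contact force between vial and reader below 0.05 N and value of joint cam_lever above 1 rad); the arm keeps its last pose, push and grip.
It fails at once if the vial touches the reader (contact force between vial and reader above 0.3 N).
It fails at once if the bottle, a cup or the label roll is shifted by more than 25 mm (distance of any of bottle, cup_a, cup_b, roll from where it was at the start of the episode above 0.025 m).
It also fails if it takes over 72 s, if anything falls off the work surface, if the arm or the gripper's body presses on something with over 40 N, if the wrist force passes 120 N, or if a joint passes its speed limit or range.

## Robot

A 6-joint arm with a two-finger parallel gripper is mounted at the origin on a cart in front of the work surface, level with it; the furniture and walls round the work are solid. World frame = base frame: x ahead of the robot, y to its left, z up, the work surface at z = 0. Lengths are in m, angles in rad, forces in N, time in s.
With the tool pointing down it reaches from about 0.275 to 0.725 m from the base axis. Payload 15.9 kg.
Tool frame: the origin (TCP) lies at the very end of the fingers, on their centre line; the grasp point (between the pads) lies 19 mm behind it (robot.grip_point_offset is the distance from the TCP to the grasp point, in m); z points along the fingers, y is the direction in which the jaws open and shut (so a half turn about z gives the same grasp; the last joint's range is limited). The gripper opens to 85 mm and grips with 20 to 120 N. Pads are 22 mm wide; open, the fingers measure 114 mm over their backs; the gripper's body (76 mm by 85 mm) begins 54 mm behind the grasp point. The pads swing forward as they close: fully open they stand 13 mm farther back than shut.
Start: joints at [1.19, 0.213, -0.034, 1.323, 0, 1.571], TCP at [0.186, 0.464, 0.231] pointing down, gripper open.
Joint ranges: [-2.98, 2.98], [-0.74, 1.72], [-1.14, 1.35], [-2.1, 2.04], [-1.57, 1.44], [-3.14, 3.14]. Speed limits (rad/s): [1.89, 1.89, 2.39, 2.57, 3.14, 3.14].

## Interface

Orientations are given as a unit quaternion [w, x, y, z].
In Python, from station import get_obs, vision, job, robot gives the robot as it stands.
- The arm moves only by the tool move_arm, never from a script. Its argument "series" is one flat list of numbers, 5 for each row, row after row: the shift along the world's x, y, z in m, then the turn about the world's z in degrees, then the opening, from 0 (shut) to 1 (fully open). In form: [dx, dy, dz, spin, grip, dx, dy, dz, spin, grip, ...]. A call has 1 to 12 rows; each row is the pose to reach, as a shift and turn from the pose commanded when the call began; what a row does not reach only later rows make up. A row lasts 1/8 s, in which the tool goes at most 62.5 mm and 10.7 degrees, less where a joint would pass 70% of its speed; a pose out of reach is approached as far as the arm can. A call with a gripper value outside its range is refused whole. The fingers move at their own pace and stop on an object; "squeeze" is the grip in N (left out, the last holds). Time passes only in rows, so rows that repeat a pose let the fingers close. It gives the time, the measured TCP pose, the force and the opening at its end, in the units of the state.
- get_obs(): the state, without advancing time (a new reading comes with each control period).
- vision.read_camera(name): name is "scene" or "top" or "wrist"; returns the picture (480x640x3 uint8, red, green, blue); there is no depth.
- vision.camera_model(name): a dict with "intrinsics" (3x3 intrinsics, pixels), "extrinsics" (4x4, takes a point from camera to world coordinates); the wrist camera has in their place "hand_eye" (4x4, takes a point from camera to tool coordinates, whose origin is the TCP and whose axes are the flange's). Camera axes: x right, y down, z forward; pixel columns grow to the right and rows downward; lengths in m; the calibration is good to about 2 mm. A picture is of the moment at which its call begins: read the wrist's pose just before it. camera_model takes no time and is no camera call.
- job.finish_job(): hands the job in, once; it reports no verdict.
The state is a dict: "time_s": time; "joint_pos": joint angles; "joint_velocities": joint speeds; "effort": joint torques, N m; "position": TCP position; "ee_rot": TCP orientation; "wrist_force": force on the tool from outside, world axes, zero at the start; "ft_torque": the same for the moment, N m; "finger_gap": finger opening in m.
Only numpy, scipy, OpenCV 4.12 (cv2) and the standard library are available. Lean on these libraries where they do the work, as an engineer would, in place of code of your own. Each camera call takes 0.05 s, during which the arm holds its last target. There are 200 camera calls.

## Working session

There is one attempt and no reset: what is moved stays moved. The work goes in short steps, Python scripts to look and compute and a tool call to move; the robot and the scene stay as the last step left them, time stands still between calls to the robot, and variables do not carry over. Pictures are saved under pics/ and viewed, about 8 in all and at most 12, crops included, and the job is handed in when it is done.

Besides the shell and the picture viewer there is one more tool, called after "Call:" as a command line: name --argument value ..., lists and objects as JSON in quotes. move_arm: Moves the arm, as the interface text tells. Its arguments: {"type":"object","properties":{"series":{"type":"array","items":{"type":"number"}},"squeeze":{"type":"number"}},"required":["series"]}

```bash
mkdir -p pics; cat > h.py <<'E'
import numpy as np, cv2
from scipy.spatial.transform import Rotation as R
from station import get_obs, vision, job, robot
def cam(name):
    m=vision.camera_model(name); K=np.array(m["intrinsics"])
    if name=="wrist":
        o=get_obs(); T=np.eye(4); q=o["ee_rot"]
        T[:3,:3]=R.from_quat([q[1],q[2],q[3],q[0]]).as_matrix(); T[:3,3]=o["position"]
        E=T@np.array(m["hand_eye"])
    else: E=np.array(m["extrinsics"])
    return K,E
def snap(name,fn):
    K,E=cam(name); im=vision.read_camera(name)[:,:,::-1].copy()
    cv2.imwrite(f"pics/{fn}.png",im); np.savez(f"pics/{fn}.npz",K=K,E=E); return im
def load(fn):
    d=np.load(f"pics/{fn}.npz"); return d["K"],d["E"]
def ray(fn,u,v,z):
    K,E=load(fn); d=E[:3,:3]@np.linalg.solve(K,[u,v,1]); c=E[:3,3]
    return c+d*(z-c[2])/d[2]
def proj(fn,p):
    K,E=load(fn); q=K@(E[:3,:3].T@(np.array(p)-E[:3,3])); return q[:2]/q[2]
E
python3 - <<'E'
from h import *
for n in ("scene","top","wrist"):
    snap(n,n+"0"); print(n,np.round(cam(n)[1],3).tolist(),cam(n)[0][0,0])
o=get_obs(); print(o["time_s"],o["position"],o["ee_rot"],o["finger_gap"],robot.grip_point_offset)
E
```

```text
scene [[0.738, -0.368, 0.566, -0.335], [-0.675, -0.396, 0.622, -0.843], [-0.005, -0.841, -0.541, 0.862], [0.0, 0.0, 0.0, 1.0]] 510.87154528576554
top [[-0.012, -0.99, 0.141, 0.282], [-1.0, 0.008, -0.024, 0.058], [0.023, -0.141, -0.99, 1.381], [0.0, 0.0, 0.0, 1.0]] 508.7025444270657
wrist [[0.372, 0.879, 0.298, 0.11], [0.928, -0.352, -0.12, 0.495], [-0.001, 0.321, -0.947, 0.374], [0.0, 0.0, 0.0, 1.0]] 430.0206806512803
0.15 [0.18572751 0.46396869 0.23093807] [-8.18554756e-05  1.89249969e-01  9.81928855e-01 -4.07401867e-04] 0.08549863439250345 0.0187
```

View pics/top0.png

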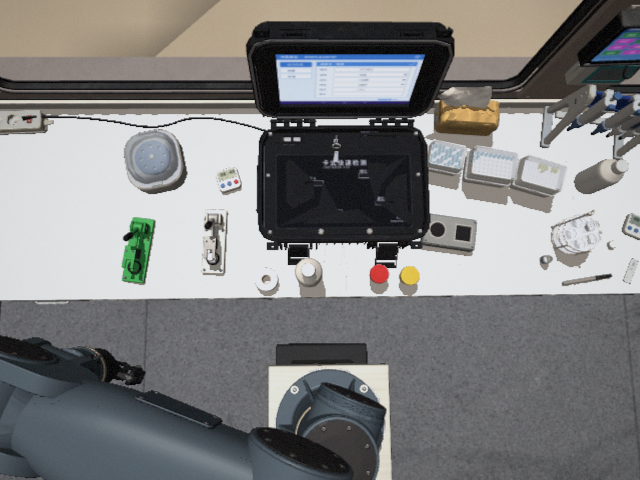

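View pics/scene0.png

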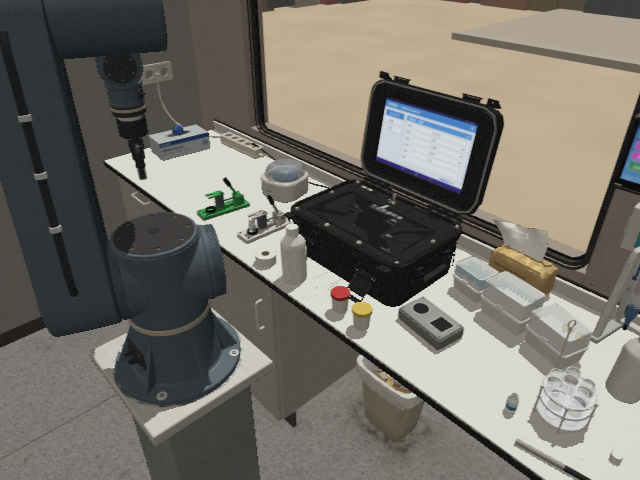

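View pics/wrist0.png

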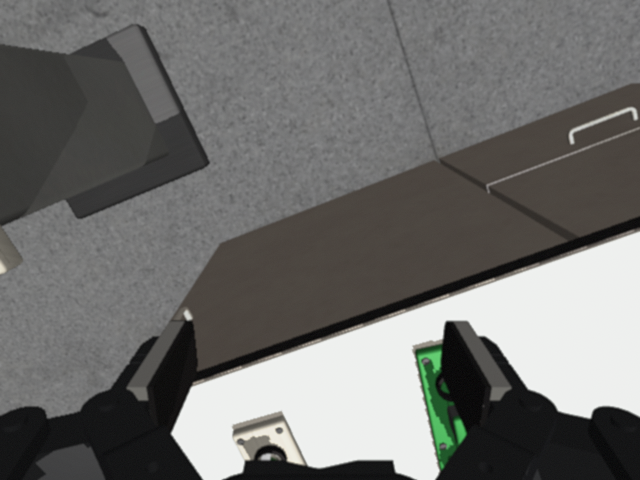

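The top view shows the aluminium clamp at (213,242) and its green look-alike at (138,250). The reader is at (450,233), the bottle at (308,272), the roll at (266,280), and the cups at (379,273) and (409,275). The scene view agrees: aluminium clamp (262,225), green (223,205), reader (431,322). Other things that could be taken for the vial are the small vial at (512,404) in scene and the bottle. I choose the aluminium clamp and will check it in a close crop.

```bash
python3 - <<'E'
from h import *
t=cv2.imread("pics/top0.png"); s=cv2.imread("pics/scene0.png")
a=cv2.resize(t[200:284,180:250],(400,480),interpolation=cv2.INTER_CUBIC)
b=cv2.resize(t[205:260,420:480],(400,367),interpolation=cv2.INTER_CUBIC)
b=cv2.copyMakeBorder(b,0,113,0,0,cv2.BORDER_CONSTANT)
cv2.imwrite("pics/crop1.png",np.hstack([a,b]))
for n,u,v,z in [("ring end",212,241,.06),("plate top",214,209,.012),("plate bot",213,273,.012),("reader",450,233,.036),("sq?",464,233,.036),("rd?",436,233,.036),("bottle",308,270,.167),("cupA",379,273,.058),("cupB",409,275,.058),("roll",266,280,.03),("case",340,240,.1)]:
    print(n,ray("top0",u,v,z).round(3))
E
```

```text
ring end [0.474 0.301 0.06 ]
plate top [0.569 0.306 0.012]
plate bot [0.394 0.306 0.012]
reader [ 0.494 -0.333  0.036]
sq? [ 0.493 -0.371  0.036]
rd? [ 0.494 -0.295  0.036]
bottle [0.386 0.051 0.167]
cupA [ 0.386 -0.135  0.058]
cupB [ 0.38  -0.213  0.058]
roll [0.372 0.162 0.03 ]
case [ 0.468 -0.031  0.1  ]
```

View pics/crop1.png

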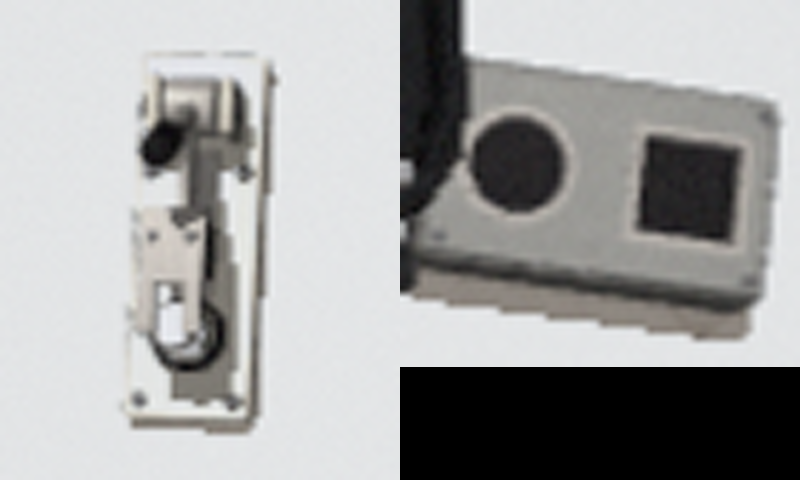

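The crop confirms a bare aluminium clamp with the fork over the vial at crop (185,335) and the black lever grip at (163,140). The reader's round window is at crop (517,165) and the square one at (690,190). The black case stands close to the reader's left corner.

```bash
python3 - <<'E'
from h import *
A=lambda x,y:(180+x/400*70-.5,200+y/480*84-.5)
B=lambda x,y:(420+(x-400)/400*60-.5,205+y/367*55-.5)
r=lambda p,z:ray("top0",*p,z)
nl,nr,fl,fr=[r(A(*p),.012) for p in [(125,405),(250,418),(145,52),(270,62)]]
ax=(fl+fr-nl-nr)/2; print("len",np.linalg.norm(ax),"yaw",np.degrees(np.arctan2(ax[1],ax[0])))
c=(nl+nr+fl+fr)/4; u=ax/np.linalg.norm(ax); print("clamp org",c-u*.0475, "ring",r(A(187,336),.021),"captop",r(A(181,322),.062),"lever",r(A(165,140),.105))
w=r(B(517,165),.037); s=r(B(690,190),.037); print("round",w,"sq",s,np.linalg.norm(w-s))
for h in (.1,.13,.16): print("case R edge",h,r((428,180),h),r((425,245),h),"L",r((260,200),h))
E
```

```text
len 0.1698208085035423 yaw -2.224886952844784
clamp org [0.43526679 0.30598698 0.012     ] ring [0.43255457 0.30664876 0.021     ] captop [0.43443237 0.30197974 0.062     ] lever [0.51076068 0.30251922 0.105     ]
round [ 0.50396443 -0.297785    0.037     ] sq [ 0.49318173 -0.36762052  0.037     ] 0.07066305187094038
case R edge 0.1 [ 0.62354285 -0.26327821  0.1       ] [ 0.45296803 -0.24831309  0.1       ] L [0.5732163  0.17267017 0.1       ]
case R edge 0.13 [ 0.6155387  -0.25575453  0.13      ] [ 0.44895816 -0.24113984  0.13      ] L [0.56639063 0.16998543 0.13      ]
case R edge 0.16 [ 0.60753455 -0.24823085  0.16      ] [ 0.44494829 -0.2339666   0.16      ] L [0.55956495 0.16730069 0.16      ]
```

Call:
move_arm --series '[0.05,-0.03,0,4,0,0.1,-0.06,0,8,0,0.15,-0.09,0,13,0,0.2,-0.125,0,17,0,0.25,-0.16,0,19.5,0,0.25,-0.16,0,19.5,0,0.25,-0.16,0,19.5,0,0.25,-0.16,0,19.5,0]'

```text
time_s: 1.15
position: [0.4349, 0.3049, 0.2313]
ee_rot: [-0.0, 0.02, 1.0, 0.0]
wrist_force: [0.4, -0.1, -0.1]
finger_gap: -0.0003
```

```bash
python3 - <<'E'
from h import *
snap("wrist","w1"); o=get_obs(); print(o["time_s"],o["position"],o["ee_rot"],o["finger_gap"])
for n,p in [("org",(.434,.304,.012)),("cap",(.434,.304,.062)),("lever",(.498,.301,.11))]: print(n,proj("w1",p))
E
```

```text
1.2 [0.43494568 0.30497711 0.23139599] [-3.32565636e-05  1.94437314e-02  9.99810951e-01  4.68478925e-05] -1.7340936415851968e-05
org [317.34428905 190.51210713]
cap [317.16863672 205.17621616]
lever [316.33260776 312.74726158]
```

View pics/w1.png

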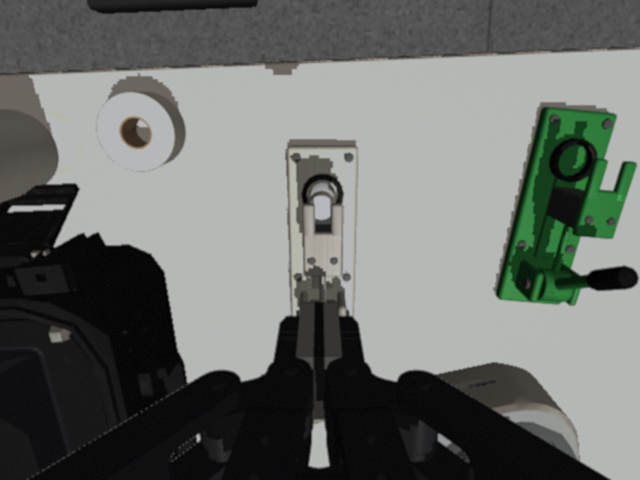

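The wrist view shows the ring at (323,193), the cap under the fork at (322,207), and the near plate edge at v=146 running from u=288 to 356. The lever is hidden behind the fingers.

```bash
python3 - <<'E'
from h import *
im=cv2.imread("pics/w1.png"); g=im.max(2)
# black ring mask
m=((g<60)*255).astype(np.uint8); m[:165]=0;m[230:]=0;m[:,:295]=0;m[:,350:]=0
ys,xs=np.nonzero(m); print(xs.min(),xs.max(),ys.min(),ys.max())
cx=(xs.min()+xs.max())/2
print("ring mid", ray("w1",cx,193,.021),"top",ray("w1",cx,ys.min(),.021))
a,b=ray("w1",288,146,.012),ray("w1",356,147,.012); c,d=ray("w1",291,310,.012),ray("w1",354,310,.012)
print(a,b,c,d); e=(c+d-a-b)/2; print(np.degrees(np.arctan2(e[1],e[0])))
E
```

```text
301 342 174 229
ring mid [0.43425042 0.30750169 0.021     ] top [0.41822756 0.30809253 0.021     ]
[0.39542399 0.28115868 0.012     ] [0.3984472  0.33756656 0.012     ] [0.54788411 0.27455274 0.012     ] [0.55020872 0.33399214 0.012     ]
-1.9166108418982166
```

Call:
move_arm --series '[0.036,0,-0.04,0,0,0.036,0,-0.09,0,0,0.036,0,-0.13,0,0,0.036,0,-0.143,0,0,0.036,0,-0.143,0,0]'

```text
time_s: 1.82
position: [0.4714, 0.3046, 0.0887]
ee_rot: [-0.0, 0.02, 1.0, -0.0]
wrist_force: [-0.2, -0.0, 0.5]
finger_gap: -0.0002
```

Call:
move_arm --series '[0.012,0,0,0,0,0.024,0,0,0,0,0.036,-0.001,0,0,0,0.048,-0.001,0,0,0,0.06,-0.002,0,0,0,0.072,-0.002,0,0,0,0.08,-0.002,0,0,0,0.086,-0.002,0,0,0,0.09,-0.002,0,0,0,0.09,-0.002,0,0,0]'

```text
time_s: 3.08
position: [0.5621, 0.3022, 0.0884]
ee_rot: [0.0, 0.02, 1.0, 0.0]
wrist_force: [-0.3, -0.2, 1.2]
finger_gap: -0.0003
```

Call:
move_arm --series '[0.003,0,0,0,0,0.003,0,0,0,0]'

```text
time_s: 3.32
position: [0.5649, 0.3022, 0.0884]
ee_rot: [0.0, 0.02, 1.0, 0.0]
wrist_force: [-0.0, 1.2, 0.2]
finger_gap: 0.0001
```

Call:
move_arm --series '[0.003,0,0,0,0,0.003,0,0,0,0]'

```text
time_s: 3.58
position: [0.5675, 0.3022, 0.0882]
ee_rot: [-0.0, 0.02, 1.0, 0.0]
wrist_force: [-4.6, 0.5, 2.6]
finger_gap: -0.0001
```

Call:
move_arm --series '[-0.01,0,0,0,0,-0.03,0,0.04,0,0,-0.07,0.002,0.08,0,0.5,-0.11,0.003,0.11,0,0.7,-0.132,0.004,0.11,0,0.7,-0.132,0.004,0.11,0,0.7,-0.132,0.004,0.11,0,0.7,-0.132,0.004,0.11,0,0.7]'

```text
time_s: 4.58
position: [0.4363, 0.306, 0.1979]
ee_rot: [-0.0, 0.02, 1.0, -0.0]
wrist_force: [-0.5, -0.4, -0.5]
finger_gap: 0.0599
```

```bash
python3 - <<'E'
from h import *
im=snap("wrist","w2"); o=get_obs(); print(o["time_s"],o["position"],o["ee_rot"],o["finger_gap"])
print(proj("w2",(.436,.306,.062)),proj("w2",(.436,.306,.021)))
t=snap("top","top2")
a=cv2.resize(t[195:285,180:250],(373,480),interpolation=cv2.INTER_CUBIC)
b=cv2.resize(im[120:400,200:440],(411,480),interpolation=cv2.INTER_CUBIC)
cv2.imwrite("pics/crop2.png",np.hstack([a,b]))
E
```

```text
4.625 [0.4362511  0.30600574 0.19784998] [-2.01687798e-04  2.05051934e-02  9.99789705e-01 -2.03887827e-04] 0.05980890484847011
[318.50965522 218.58520586] [318.53689172 203.52181779]
```

View pics/crop2.png

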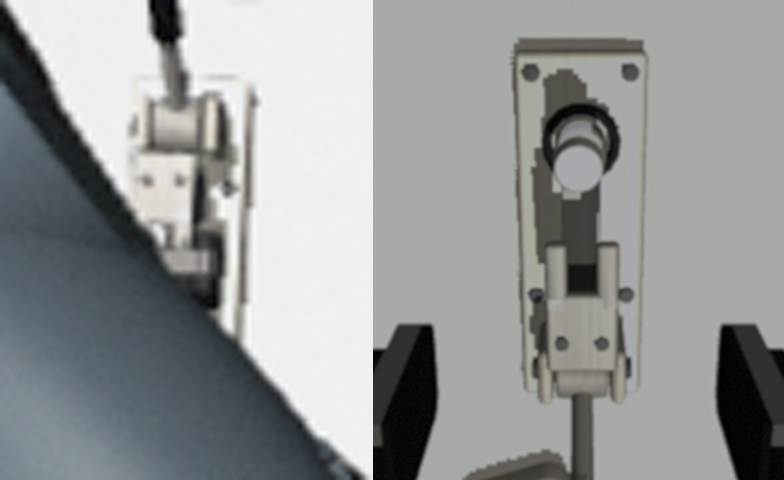

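The lever is over and the fork is drawn back, with prong tips near crop (581,245). The cap is free at crop (579,166), which is pixel (320,217).

```bash
python3 - <<'E'
from h import *
f=lambda x,y,z:ray("w2",200+(x-373)*240/411,120+y*280/480,z).round(4)
print("cap",f(579,166,.062),"ring",f(582,141,.021),"forktip",f(581,244,.070))
E
```

```text
cap [0.4348 0.3073 0.062 ] ring [0.4351 0.3087 0.021 ] forktip [0.4646 0.3068 0.07  ]
```

Call:
move_arm --series '[0,0.001,-0.05,0,0.7,0,0.001,-0.1,0,0.7,0,0.001,-0.14,0,0.7,0,0.001,-0.16,0,0.7,0,0.001,-0.168,0,0.7,0,0.001,-0.168,0,0.7]'

```text
time_s: 5.42
position: [0.436, 0.3071, 0.0303]
ee_rot: [-0.0, 0.02, 1.0, -0.0]
wrist_force: [0.0, -0.5, 1.0]
finger_gap: 0.0599
```

Call:
move_arm --series '[0,0,0,0,0.4,0,0,0,0,0.3,0,0,0,0,0.2,0,0,0,0,0.1,0,0,0,0,0.1,0,0,0,0,0.1,0,0,0,0,0.1]' --squeeze 30

```text
time_s: 6.3
position: [0.4363, 0.3074, 0.0311]
ee_rot: [0.001, 0.02, 1.0, 0.0]
wrist_force: [-0.6, -1.3, 6.2]
finger_gap: 0.0207
```

Call:
move_arm --series '[0,0,0.015,0,0.1,0,0,0.04,0,0.1,0,0,0.08,0,0.1,0,0,0.12,0,0.1,0,0,0.17,0,0.1,0,0,0.22,0,0.1,0,0,0.24,0,0.1,0,0,0.24,0,0.1,0,0,0.24,0,0.1]'

```text
time_s: 7.42
position: [0.4355, 0.3069, 0.2697]
ee_rot: [-0.0, 0.02, 1.0, -0.0]
wrist_force: [1.2, -0.3, -0.7]
finger_gap: 0.0206
```

```bash
python3 - <<'E'
from h import *
a=snap("wrist","w3"); s=snap("scene","s3")
o=get_obs(); print(o["time_s"],o["position"],o["ee_rot"],o["finger_gap"],o["joint_pos"])
p=proj("s3",o["position"]).astype(int); print(p)
u,v=p; c=s[max(0,v-50):v+50,max(0,u-50):u+50]
b=cv2.resize(a[160:480,200:440],(360,480)); cv2.imwrite("pics/crop3.png",np.hstack([b,cv2.resize(c,(430,480),interpolation=cv2.INTER_CUBIC)]))
E
```

```text
7.525 [0.43534564 0.30682318 0.26934141] [-7.02869640e-04  2.02296874e-02  9.99794967e-01 -5.38308466e-04] 0.020518419535517557 [ 6.13947608e-01  2.81693614e-01  1.50444291e-01  1.44131732e+00
 -3.43548772e-05  6.54409790e-01]
[245 155]
```

View pics/crop3.png

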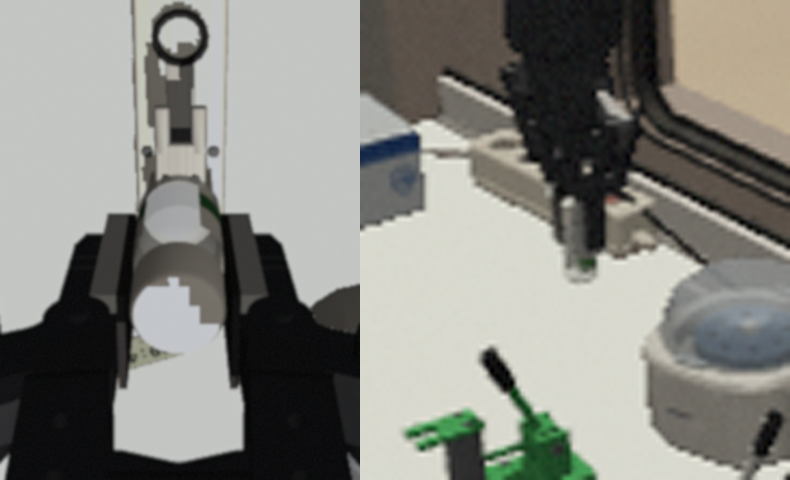

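The vial is held between the pads and looks upright, and the ring at crop (180,37) is empty. I'm carrying it over at about 0.25 m, with a quarter turn so the jaws run parallel to the case edge.

Call:
move_arm --series '[0.002,-0.02,0,3,0.1,0.005,-0.06,0,11,0.1,0.01,-0.11,0,20,0.1,0.015,-0.16,0,29,0.1,0.02,-0.21,0,38,0.1,0.03,-0.26,0,47,0.1,0.035,-0.31,0,56,0.1,0.04,-0.36,0,65,0.1,0.05,-0.41,0,74,0.1,0.055,-0.46,0,82,0.1,0.06,-0.5,0,88,0.1,0.063,-0.53,0,90,0.1]'

```text
time_s: 9.02
position: [0.4983, -0.2244, 0.2693]
ee_rot: [-0.0, -0.693, 0.721, 0.001]
wrist_force: [0.0, 0.1, -0.1]
finger_gap: 0.0207
```

Call:
move_arm --series '[0.002,-0.025,0,0,0.1,0.004,-0.05,0,0,0.1,0.005,-0.068,0,0,0.1,0.005,-0.075,0,0,0.1,0.005,-0.075,-0.03,0,0.1,0.005,-0.075,-0.06,0,0.1,0.005,-0.075,-0.07,0,0.1,0.005,-0.075,-0.07,0,0.1,0.005,-0.075,-0.07,0,0.1,0.005,-0.075,-0.07,0,0.1]'

```text
time_s: 10.28
position: [0.5043, -0.298, 0.2013]
ee_rot: [0.0, -0.693, 0.721, -0.001]
wrist_force: [-0.3, 0.5, -0.3]
finger_gap: 0.0206
```

```bash
python3 - <<'E'
from h import *
snap("wrist","w4"); snap("scene","s4")
o=get_obs(); print(o["time_s"],o["position"],o["ee_rot"],o["finger_gap"],o["joint_pos"])
print(proj("w4",(.504,-.298,.037)),proj("s4",o["position"]))
E
```

```text
10.375 [ 0.50407641 -0.2979608   0.20089015] [ 1.29232941e-04 -6.92652143e-01  7.21271662e-01 -4.26027629e-04] 0.0206740888973845 [-5.33862409e-01  3.97519524e-01  1.41426036e-01  1.31381267e+00
  2.02526784e-05 -2.06418185e+00]
[320.22628935 209.02627996] [427.94549602 252.9982823 ]
```

View pics/w4.png

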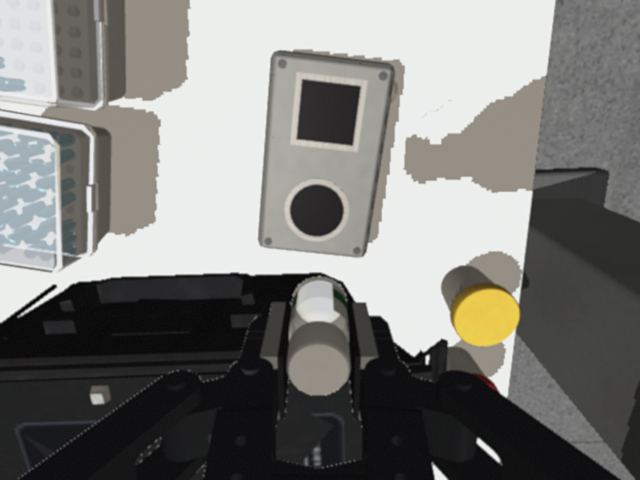

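View pics/s4.png

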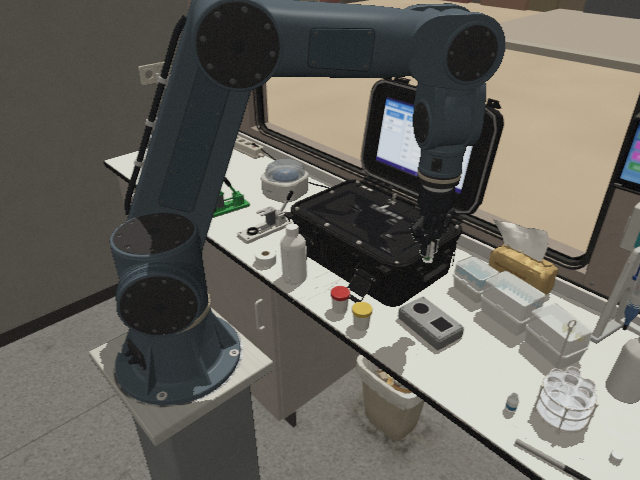

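In the wrist view the round window is at (317,210) and the square one at (329,113). The vial is in the pads at (320,335), and the case edge runs along v≈276. In the scene view everything on the worktop is unmoved.

```bash
python3 - <<'E'
from h import *
im=cv2.imread("pics/w4.png"); g=im.max(2)
m=np.zeros(g.shape,np.uint8); m[165:250,275:360]=(g[165:250,275:360]<75)*255
c=max(cv2.findContours(m,0,2)[0],key=cv2.contourArea); (x,y),ax,_=cv2.fitEllipse(c); print("win px",x,y,ax,ray("w4",x,y,.037))
m=np.zeros(g.shape,np.uint8); m[70:160,285:370]=(g[70:160,285:370]<75)*255
c=max(cv2.findContours(m,0,2)[0],key=cv2.contourArea);(x,y),_,_=cv2.minAreaRect(c); print("sq",ray("w4",x,y,.037))
for h in (.1,.12,.14,.16): print(h,"case edge wrist",ray("w4",200,279,h)[:2],ray("w4",100,287,h)[:2],"top",ray("top0",427,200,h)[:2],"vtop", ray("top0",426,235,h)[:2])
# predicted vial pts
o=get_obs();p=o["position"]
for dz in (-.019,.031): 
    for d in [(0,0),(.0115,0),(-.0115,0),(0,.0115),(0,-.0115)]: print(dz,d,proj("w4",(p[0]+d[0],p[1]+d[1],p[2]+dz)).round(1))
cv2.imwrite("pics/crop4.png",cv2.resize(im[250:420,250:390],(659,800))[:600])
cv2.imwrite("pics/crop4.png",cv2.resize(im[260:410,245:395],(600,600),interpolation=cv2.INTER_CUBIC))
E
```

```text
win px 316.38995361328125 210.0696258544922 (49.28892135620117, 50.90512466430664) [ 0.50686431 -0.29731717  0.037     ]
sq [ 0.49625051 -0.36657939  0.037     ]
0.1 case edge wrist [ 0.57984802 -0.27308275] [ 0.64300775 -0.27013994] top [ 0.57038254 -0.25841409] vtop [ 0.47878932 -0.25196592]
0.12 case edge wrist [ 0.57344936 -0.28189162] [ 0.63143838 -0.27918973] top [ 0.56587633 -0.25347423] vtop [ 0.47571298 -0.24712673]
0.14 case edge wrist [ 0.5670507  -0.29070049] [ 0.619869   -0.28823952] top [ 0.56137012 -0.24853438] vtop [ 0.47263663 -0.24228754]
0.16 case edge wrist [ 0.56065205 -0.29950936] [ 0.60829963 -0.29728931] top [ 0.55686391 -0.24359453] vtop [ 0.46956029 -0.23744835]
-0.019 (0, 0) [321.1 299.1]
-0.019 (0.0115, 0) [293.7 300.1]
-0.019 (-0.0115, 0) [348.5 298.1]
-0.019 (0, 0.0115) [322.1 323.3]
-0.019 (0, -0.0115) [320.  273.9]
0.031 (0, 0) [321.9 373.2]
0.031 (0.0115, 0) [284.8 374.5]
0.031 (-0.0115, 0) [359.1 372. ]
0.031 (0, 0.0115) [323.2 403.8]
0.031 (0, -0.0115) [320.4 340.9]
```

View pics/crop4.png

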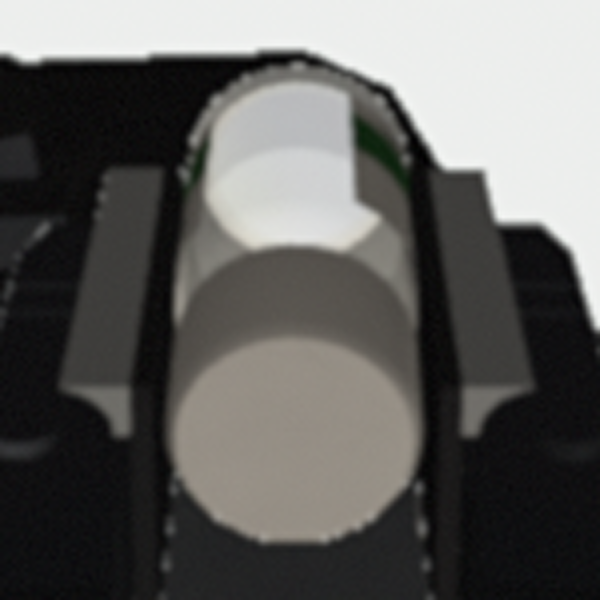

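The vial sits in the pads nearly as predicted: cap centre at pixel (319,370) against (322,373), bottom rim at v=275.5 against 274. That is a tilt of about 0.03 rad. The case edge is only about 0.08 m high and 35 mm away, so I'm descending.

Call:
move_arm --series '[0.001,0,-0.03,0,0.1,0.001,0,-0.06,0,0.1,0.001,0,-0.09,0,0.1,0.001,0,-0.105,0,0.1,0.001,0,-0.115,0,0.1,0.001,0,-0.115,0,0.1]'

```text
time_s: 11.12
position: [0.5049, -0.2979, 0.0854]
ee_rot: [-0.0, -0.693, 0.721, 0.0]
wrist_force: [0.4, -0.6, 0.3]
finger_gap: 0.0209
```

Call:
move_arm --series '[0,0,-0.006,0,0.1,0,0,-0.012,0,0.1,0,0,-0.017,0,0.1,0,0,-0.018,0,0.1,0,0,-0.018,0,0.1,0,0,-0.018,0,0.1]'

```text
time_s: 11.88
position: [0.5049, -0.2979, 0.0675]
ee_rot: [0.0, -0.693, 0.721, -0.0]
wrist_force: [0.7, -0.5, -0.4]
finger_gap: 0.021
```

```bash
python3 - <<'E'
from h import *
a=snap("wrist","w5"); s=snap("scene","s5"); t=snap("top","t5")
o=get_obs(); print(o["time_s"],o["position"],o["ee_rot"],o["wrist_force"],o["finger_gap"],np.abs(o["joint_velocities"]).max())
c=cv2.resize(a[170:430,220:420],(369,480)); d=cv2.resize(s[270:360,380:480],(430,387),interpolation=cv2.INTER_CUBIC)
cv2.imwrite("pics/crop5.png",np.hstack([c,cv2.copyMakeBorder(d,0,93,0,0,0)]))
p=o["position"]
for q in [(.506,-.2975,.037),(.506,-.2975+.02,.037),(.506,-.2975-.02,.037),(.526,-.2975,.037),(.486,-.2975,.037),(p[0],p[1],p[2]-.019),(p[0],p[1]-.0115,p[2]-.019)]:
    print(((proj("w5",q)-[220,170])*[369/200,480/260]).round(0), ((proj("s5",q)-[380,270])*4.3).round(0))
E
```

```text
12.025 [ 0.5048905  -0.29790466  0.06744125] [ 3.29157464e-05 -6.92626807e-01  7.21296120e-01 -1.12053301e-04] [-0.32525902  0.57296665  0.15762813] 0.020947980769482857 0.0017275103776383193
[181. 218.] [176. 161.]
[184. 291.] [148. 145.]
[177. 140.] [204. 178.]
[ 98. 222.] [197. 146.]
[264. 215.] [154. 177.]
[186. 239.] [177. 147.]
[184. 192.] [193. 157.]
```

View pics/crop5.png

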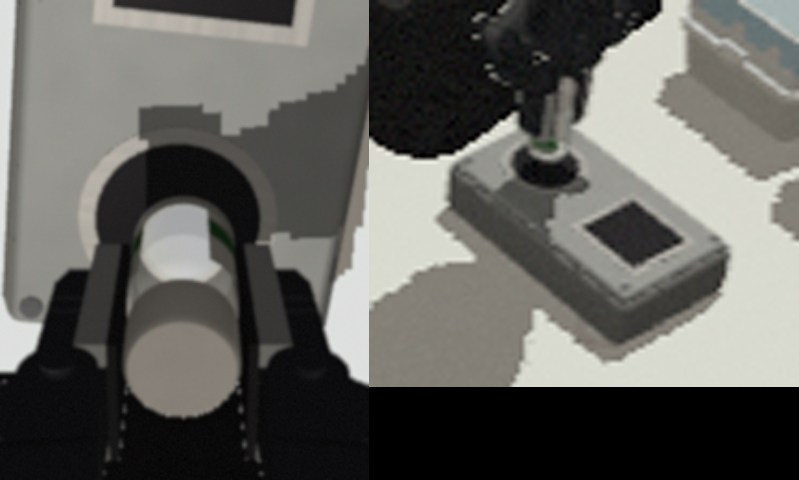

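The vial hangs over the round window. The window's dark edges are at crop u=97 to 262 (mid 179.5), and the vial's bottom is about 1 mm off centre. There is a gap under it in both views and no contact force, so I'm handing in.

```bash
python3 -c "
from station import job; print(job.finish_job())"
```

```text
the job is handed in; nothing more can be done
None
```

I threw the cam lever over, lifted the vial out of the ring and carried it to the reader. I handed the job in at about 12 s, with the vial still held over the round window. No verdict came back.

- **Lever:** I pushed until the force rose to 4.6 N at the end stop. The next picture put the fork tips at about clamp x = +28 mm, which matches the lever at its end. I did not measure the lever angle again after that.
- **Vial over the window:** the final wrist picture puts it about 1 mm off the window's centre. From the grasp height, its underside is about 1 cm above the glass.
- **Upright and still:** the tilt was about 0.03 rad in the hover picture. At the end the arm was at rest and the wrist force was near zero, so nothing was touching.
- **Loose objects:** in the scene picture taken from the hover, the bottle, cups and label roll looked unmoved. I did not measure their positions.
- **Disagreement:** the top and wrist cameras differed by about 3 mm on the window's position. I aimed between them, nearer the wrist estimate, and the final close look agreed to about 1 mm.

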